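# Lock the safety cap on the cleaner canister

## Robot

A 6-joint arm with a two-finger parallel gripper is mounted at the origin on the work surface. World frame = base frame: x ahead of the robot, y to its left, z up, the work surface at z = 0. Lengths are in m, angles in rad, forces in N, time in s.
With the tool pointing down it reaches from about 0.375 to 0.975 m from the base axis. Payload 3.8 kg.
Tool frame: the origin (TCP) lies midway between the tips of the shut fingers; the grasp point (between the pads) lies 19 mm behind it; z points along the fingers, y is the direction in which the jaws open and shut (so a half turn about z gives the same grasp; the last joint's range is limited). The gripper opens to 85 mm and grips with 20 to 120 N. Pads are 22 mm wide; open, the fingers measure 114 mm over their backs; the gripper's body (76 mm by 85 mm) begins 54 mm behind the grasp point. The pads swing forward as they close: fully open they stand 13 mm farther back than shut.
Start: joints at [1.088, 0.264, 1.604, -0, 1.274, -0.037], TCP at [0.291, 0.609, 0.231] pointing down, gripper open.
Joint ranges: [-2.63, 2.63], [-0.94, 2.18], [0.31, 2.57], [-1.31, 4.45], [0, 2.66], [-2.55, 2.55]. Speed limits (rad/s): [2.57, 2.57, 3.14, 3.14, 3.14, 3.14].

## Interface

Orientations are given as a rotation vector (axis times angle).
In Python, from workcell import readout, read_camera, camera_params, bot gives the robot as it stands.
- The arm moves only by the tool apply_moves, never from a script. Its argument "plan" is a list that holds one entry, the list of rows, each a list of 7 numbers: the shift along the tool's x, y, z each as a share of 1000 mm, from -1 to 1, then the turn, a rotation vector about the tool's x, y, z each as a share of pi rad, from -1 to 1, then the gripper command: -1 is fully open, 1 is shut, values between are in proportion. A call has exactly 8 rows; each row is the pose to reach, as a shift and turn from the pose commanded when the call began, along the tool's axes at that moment, turning the shorter way round; what a row does not reach only later rows make up. A row lasts 1/12 s, in which the tool goes at most 41.7 mm and 7.16 degrees, less where a joint would pass 70% of its speed; a pose out of reach is approached as far as the arm can. A call with a number of a shift or a turn outside -1 to 1 is refused whole. A call with a gripper value outside its range is refused whole. The fingers move at their own pace and stop on an object; "force" is the grip in N (left out, the last holds). Time passes only in rows, so rows that repeat a pose let the fingers close, or fill a call up. It gives the time, the measured TCP pose, the force and the opening at its end, in the units of the state.
- readout.read_state(): the state, without advancing time (a new reading comes with each control period).
- read_camera(name): name is "scene" or "side" or "wrist"; returns the picture (420x560x3 uint8, red, green, blue); there is no depth.
- camera_params(name): a dict with "fovy" (degrees; the focal length in pixels is half the picture's height over the tangent of half this angle, whatever the lens; pixels are square), "cx", "cy" (the principal point, pixels), "rvec" (rotation vector, rad) and "tvec" (3), from world to camera coordinates, as OpenCV has them; the wrist camera has in their place "hand_eye" (4x4, takes a point from camera to tool coordinates, whose origin is the TCP and whose axes are the flange's). Camera axes: x right, y down, z forward; pixel columns grow to the right and rows downward; lengths in m; the calibration is good to about 2 mm. A picture is of the moment at which its call begins: read the wrist's pose just before it. camera_params takes no time and is no camera call.
- bot.finish_job(): hands the job in, once; it reports no verdict.
The state is a dict: "time": time; "q": joint angles; "joint_vel": joint speeds; "joint_torque": joint torques, N m; "tool_pos": TCP position; "tcp_rot": TCP orientation; "wrist_force": force on the tool from outside, world axes, zero at the start; "torque": the same for the moment, N m; "width": opening from 0.0 (shut) to 1.0 (fully open).
Only numpy, scipy, OpenCV 4.12 (cv2) and the standard library are available. Lean on these libraries where they do the work, as an engineer would, in place of code of your own. Each camera call takes 0.05 s, during which the arm holds its last target.

## Task

Close the cleaner canister: set the loose safety cap on its neck, push it down against the spring and turn it clockwise (seen from above) until its inner lugs hook under the neck's rim and drop into the catch, then let go so that the cap stays locked down. Be gentle: the plastic neck must not be forced (a light push and twist will do), and leave the cup, bottle and jar where they are.

Things in the scene. Friction and masses are not known exactly. Their poses are not given: they have to be found in the camera images.
- canister: White plastic canister 135 x 105 mm, 155 mm tall, with a round neck on top, fixed in a 165 x 135 mm steel tray screwed to the worktop: it cannot move. Origin: centre of the tray's underside, on the worktop (z = 0), on the neck's axis; z up, x along the long side. A carrying loop sticks out on its -x side, 103 mm from the centre, up to 133 mm high.
- neck (a point): On the neck's axis at the rim's top face, 185.5 mm above the worktop; axes as the canister's. Rim: 48 mm outer diameter, three 30 deg gaps 120 deg apart, around a 38 mm core that rises 6 mm above the rim, edge chamfered. One gap faces the canister's +x only roughly: the neck is turned by an unmeasured angle up to 0.40 rad either way, fixed in a run; find it by eye or feel.
- stopper (a point): Top of a 20 mm round rubber stopper on the neck's axis as it stands free, 21 mm above the rim's top (the point stays there). A spring holds it up; the cap's ceiling presses it down: 4 N at first touch, 0.6 N more per mm, about 11 N at the bottom. More than 45 N in all between cap and canister (push plus side forces: 0.5 N m against a stop adds 22 N) counts as forcing.
- shoulder (a point): Flat top of the canister around the neck, on the axis, 15.5 mm below the rim's top: it stops the cap's mouth. Clockwise (from above) of each gap the rim is 7 mm deep for 20 deg, then 4 mm deep for 28 deg (the catch, a 3 mm recess underneath), then a solid stop down to the shoulder, 42 deg long up to the next gap; so the cap turns only clockwise from the gaps.
- cap: Loose white plastic cap, 60 mm outer diameter, 29 mm tall, about 50 to 80 g, mouth down on the worktop at the start. Origin: centre of its mouth plane; z up, x along the grip bar. Mouth height relative to the rim's top: -2 mm with lugs resting on the rim; -4 mm with lugs in the gaps on the spring, unlocked; below -13 mm to turn the lugs under the rim; -15.5 mm bottom; -10 mm locked.
- cap_bar (a point): Centre of the cap's straight grip bar, 41 mm above the mouth: 46 mm long (cap x), 18 mm wide (cap y), standing on the cap's flat top from 29 to 53 mm above the mouth. Locked, the cap has been turned 0.86 rad (0.79 to 0.92) clockwise from the gaps' centres and the spring has lifted its lugs 3 mm into the catches.
- cap_lugs (a point): On the cap's axis, 2 mm above the mouth, level with the undersides of three lugs inside the 52 mm bore (25 mm deep). The lugs are 4 mm high and 20 deg wide, centred on the cap's +x and at +-120 deg from it, and leave a 40.4 mm opening that passes over the neck's core.
- cup: Steel cup, 72 mm diameter, 85 mm tall, loose bystander; origin under its centre.
- bottle: Amber bottle, 64 mm diameter, 170 mm tall, loose bystander; origin under its centre.
- jar: Glass jar with steel lid, 70 mm diameter, 80 mm tall, loose bystander; origin under its centre.
Not all that is in view belongs to the job. What is shaped like the cap but turquoise is not meant. Of the things shaped like the canister, the white one is meant.

How it is judged:
By the outcome, as a careful person would: the job done as asked, in the order asked, and still so for the second after the job is handed in, with the robot touching nothing.
It also fails if it takes over 72 s, if anything falls off the work surface, if the arm or the gripper's body presses on something with over 40 N, if the wrist force passes 120 N, or if a joint passes its speed limit or range.

## Working session

There is one attempt and no reset: what is moved stays moved. The work goes in short steps, Python scripts to look and compute and a tool call to move; the robot and the scene stay as the last step left them, time stands still between calls to the robot, and variables do not carry over. Pictures are saved under pics/ and viewed, and the job is handed in when it is done.

Besides the shell and the picture viewer there is one more tool, called after ">>>" by a JSON object that holds its "method" and its "body". apply_moves: Moves the arm, as the interface text tells. Shift numbers are shares of 1000 mm and turn numbers shares of pi rad, none past 1 either way. Its arguments: {"type":"object","properties":{"plan":{"type":"array","items":{"type":"array","items":{"type":"array","items":{"type":"number","minimum":-1,"maximum":1}}}},"force":{"type":"number"}},"required":["plan"]}

```bash
ls; mkdir -p pics; python3 - <<'E'
from workcell import readout, read_camera, camera_params, bot
import cv2,numpy as np
np.set_printoptions(precision=4,suppress=True)
s=readout.read_state()
for k in s: print(k,np.round(s[k],4))
for n in ["scene","side","wrist"]:
    p=camera_params(n);print(n,p)
    im=read_camera(n);cv2.imwrite(f"pics/a_{n}.png",im[:,:,::-1])
E
```

```text
pics
time 0.0
q [ 1.0881  0.2647  1.6054  0.      1.2737 -0.0369]
joint_vel [ 0.0012  0.0028  0.0007 -0.0005  0.0006  0.0014]
joint_torque [  0.0026 -51.5118 -36.7304   0.0001   0.0128   0.    ]
tool_pos [0.2907 0.6084 0.23  ]
tcp_rot [-0.6943 -3.0633  0.0033]
wrist_force [-1.235   0.2891 -0.3211]
torque [ 0.0381  0.017  -0.0216]
width 1.0
scene {'fovy': 46.01920687810144, 'cx': 271.63128167001264, 'cy': 207.35109907885234, 'rvec': array([ 2.1074, -1.9874,  0.3138]), 'tvec': array([-0.0564,  0.5788,  1.4115])}
side {'fovy': 42.285546235521316, 'cx': 283.4491355945368, 'cy': 201.2723353202686, 'rvec': array([ 0.4277, -2.7734,  1.0939]), 'tvec': array([0.5332, 0.2487, 1.6699])}
wrist {'fovy': 62.02749954101446, 'cx': 277.82462836588735, 'cy': 211.03789890224414, 'hand_eye': array([[-0.0003, -0.9554, -0.2952,  0.0748],
       [ 1.    , -0.0005,  0.0007, -0.0015],
       [-0.0009, -0.2952,  0.9554, -0.1425],
       [ 0.    ,  0.    ,  0.    ,  1.    ]])}
```

View pics/a_scene.png

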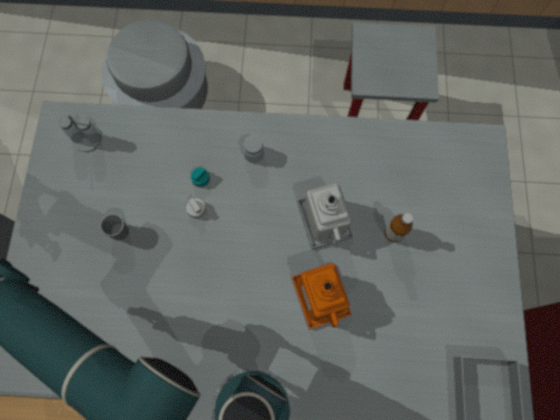

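View pics/a_side.png

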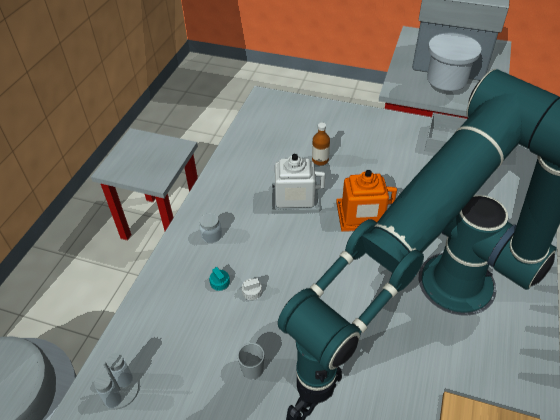

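View pics/a_wrist.png

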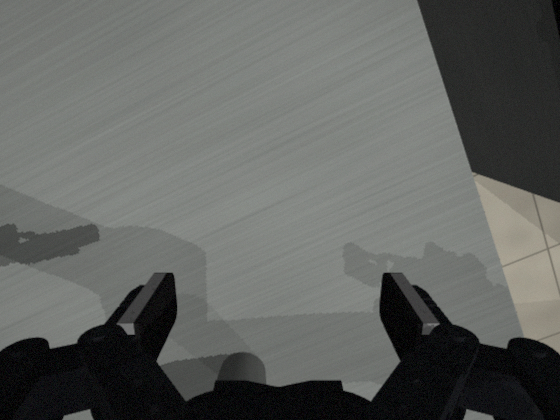

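Scene view: the white cap at (196,207) and its turquoise twin at (200,177); the white canister at (328,207) and an orange one at (323,293). By colour, the white cap and white canister are meant. I'll confirm this in crops and work out positions.

```bash
cat > h.py <<'E'
import cv2,numpy as np
from scipy.spatial.transform import Rotation as R
from workcell import readout, read_camera, camera_params, bot
np.set_printoptions(precision=4,suppress=True)
def cam(name,s=None):
    p=camera_params(name)
    f=210/np.tan(np.radians(p['fovy'])/2)
    K=np.array([[f,0,p['cx']],[0,f,p['cy']],[0,0,1]])
    if name!='wrist':
        Rw=R.from_rotvec(p['rvec']).as_matrix(); t=np.array(p['tvec'])
    else:
        s=s or readout.read_state()
        T=np.eye(4);T[:3,:3]=R.from_rotvec(s['tcp_rot']).as_matrix();T[:3,3]=s['tool_pos']
        C=np.linalg.inv(T@np.array(p['hand_eye'])); Rw=C[:3,:3];t=C[:3,3]
    return K,Rw,t
def ray(c,uv):
    K,Rw,t=c
    d=Rw.T@np.linalg.inv(K)@np.array([uv[0],uv[1],1.0]); return -Rw.T@t,d/np.linalg.norm(d)
def onz(c,uv,z):
    o,d=ray(c,uv); return o+d*(z-o[2])/d[2]
def proj(c,X):
    K,Rw,t=c; q=K@(Rw@np.asarray(X,float)+t); return q[:2]/q[2]
def two(c1,u1,c2,u2):
    o1,d1=ray(c1,u1);o2,d2=ray(c2,u2)
    A=np.stack([d1,-d2],1);x=np.linalg.lstsq(A,o2-o1,rcond=None)[0]
    a=o1+d1*x[0];b=o2+d2*x[1];return (a+b)/2,np.linalg.norm(a-b)
def crop(im,x0,y0,x1,y1,k,fn):
    cv2.imwrite(fn,cv2.resize(im[y0:y1,x0:x1,::-1],None,fx=k,fy=k,interpolation=cv2.INTER_CUBIC))
E
python3 - <<'E'
from h import *
im=cv2.imread('pics/a_scene.png')[:,:,::-1];im2=cv2.imread('pics/a_side.png')[:,:,::-1]
a=cv2.resize(im[155:235,160:240],None,fx=5,fy=5,interpolation=cv2.INTER_CUBIC)
b=cv2.resize(im[170:250,290:370],None,fx=5,fy=5,interpolation=cv2.INTER_CUBIC)
cv2.imwrite('pics/b1.png',np.hstack([a,b])[:,:,::-1])
a=cv2.resize(im2[250:310,195:275],None,fx=5,fy=5,interpolation=cv2.INTER_CUBIC)
b=cv2.resize(im2[140:215,255:335],None,fx=4,fy=4,interpolation=cv2.INTER_CUBIC)
b=b[:300]
cv2.imwrite('pics/b2.png',np.hstack([a,b])[:,:,::-1])
c=cam('scene');d=cam('side')
print(onz(c,(196,207),.04),onz(c,(331,200),.2065))
print(two(c,(331,200),d,(295,157)),two(c,(195,206),d,(251,285)))
E
```

```text
[0.585  0.2165 0.04  ] [ 0.5753 -0.1898  0.2065]
(array([ 0.5782, -0.1905,  0.2   ]), np.float64(0.001254732450362314)) (array([0.5902, 0.2207, 0.036 ]), np.float64(0.0015509665570220513))
```

View pics/b1.png

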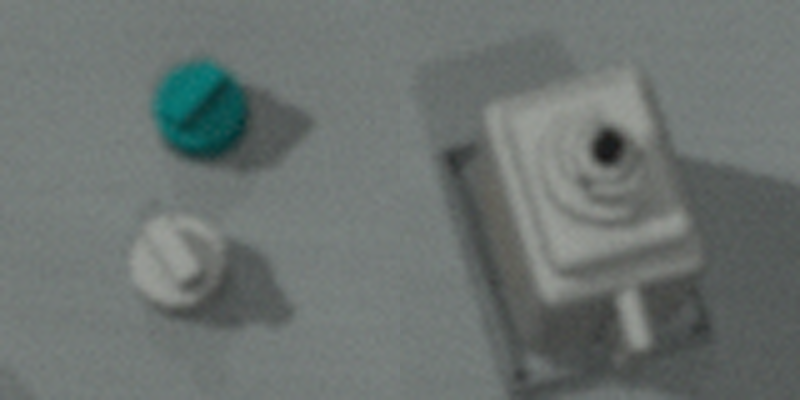

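View pics/b2.png

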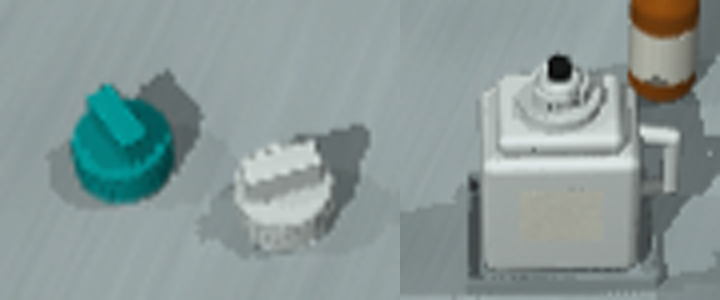

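The crops confirm it. The white cap has its ridged bar running down-right in the scene view. The white canister has its black stopper at scene (331,200), with the carrying loop below it. Next I'll get the angles and plan a look from above the neck.

```bash
python3 - <<'E'
from h import *
c=cam('scene')
P=lambda u,v,x0,y0:(x0+u/5,y0+v/5)
a=onz(c,P(155,228,160,155),.053);b=onz(c,P(195,277,160,155),.053)
print('bar yaw',np.arctan2(*(b-a)[1::-1]),np.linalg.norm(b-a))
a=onz(c,P(635-400,345,290,170),.12);n=onz(c,P(608-400,147,290,170),.2065)
print('canister +x yaw',np.arctan2(*(n-a)[1::-1]))
for u,v in((400,150),(520,390),(710,330)): print(onz(c,P(u+50-400,v,290,170),0.0))
s=readout.read_state();M=R.from_rotvec(s['tcp_rot']).as_matrix();print(M)
for tgt in([.578,-.19,.33],[.588,.219,.2]): print(M.T@(np.array(tgt)-s['tool_pos']))
E
```

```text
bar yaw -2.394133330812065 0.04175974016561272
canister +x yaw 0.2946185980143667
[ 0.6412 -0.1112  0.    ]
[ 0.486  -0.1932  0.    ]
[ 0.5321 -0.3126  0.    ]
[[-0.9023  0.4312 -0.0008]
 [ 0.4312  0.9023 -0.0016]
 [ 0.0001 -0.0018 -1.    ]]
[-0.6034 -0.5968 -0.0987]
[-0.4361 -0.2232  0.0306]
```

>>> {"method": "apply_moves", "body": {"plan": [[[-0.03,-0.03,-0.04,0,0,0.03,-1],[-0.06,-0.06,-0.06,0,0,0.06,-1],[-0.09,-0.09,-0.08,0,0,0.09,-1],[-0.12,-0.12,-0.1,0,0,0.12,-1],[-0.15,-0.15,-0.1,0,0,0.15,-1],[-0.18,-0.18,-0.1,0,0,0.18,-1],[-0.21,-0.21,-0.1,0,0,0.21,-1],[-0.24,-0.24,-0.1,0,0,0.24,-1]]]}}

```text
time: 0.82
tool_pos: [0.3935, 0.3179, 0.3313]
tcp_rot: [1.779, 2.589, 0.001]
wrist_force: [1.4, -0.9, 0.6]
width: 0.998
```

```bash
cat > go.py <<'E'
from h import *
import sys
# go.py x y z yaw : shift and turn in move units from current measured pose
x,y,z,yaw=map(float,sys.argv[1:5])
s=readout.read_state();M=R.from_rotvec(s['tcp_rot']);
T=R.from_matrix(np.array([[np.cos(yaw),np.sin(yaw),0],[np.sin(yaw),-np.cos(yaw),0],[0,0,-1.]]))
print('t',round(s['time'],2),'pos',np.round(s['tool_pos'],4),'yaw',np.arctan2(*M.as_matrix()[1::-1,0]),'w',s['width'],'F',np.round(s['wrist_force'],1),'T',np.round(s['torque'],2),'q6',round(s['q'][5],3))
print('shift',M.inv().apply(np.array([x,y,z])-s['tool_pos']),'turn/pi',(M.inv()*T).as_rotvec()/np.pi)
E
python3 go.py .578 -.19 .33 1.25
```

```text
t 0.82 pos [0.3935 0.3179 0.3313] yaw 1.9377896790807214 w 0.9983993802328057 F [ 1.4 -0.9  0.6] T [-0.05 -0.03 -0.  ] q6 0.263
shift [-0.5403 -0.01    0.0012] turn/pi [ 0.0003 -0.0002  0.2189]
```

>>> {"method": "apply_moves", "body": {"plan": [[[-0.04,0,0,0,0,0.03,-1],[-0.08,0,0,0,0,0.06,-1],[-0.12,0,0,0,0,0.09,-1],[-0.16,0,0,0,0,0.12,-1],[-0.2,0,0,0,0,0.15,-1],[-0.24,0,0,0,0,0.18,-1],[-0.28,0,0,0,0,0.2,-1],[-0.32,-0.01,0,0,0,0.219,-1]]]}}

```text
time: 1.48
tool_pos: [0.5009, 0.016, 0.3305]
tcp_rot: [2.547, 1.839, 0.001]
wrist_force: [1.0, 0.3, 0.0]
width: 0.997
```

```bash
python3 go.py .578 -.19 .33 1.25
```

```text
t 1.48 pos [0.5009 0.016  0.3305] yaw 1.2507986462094125 w 0.9966523095044368 F [1.  0.3 0. ] T [ 0.   -0.05 -0.01] q6 0.302
shift [-0.1713  0.138   0.0005] turn/pi [ 0.0001 -0.0002  0.0003]
```

>>> {"method": "apply_moves", "body": {"plan": [[[-0.03,0.025,0,0,0,0,-1],[-0.06,0.05,0,0,0,0,-1],[-0.09,0.075,0,0,0,0,-1],[-0.12,0.1,0,0,0,0,-1],[-0.15,0.12,0,0,0,0,-1],[-0.171,0.138,0,0,0,0,-1],[-0.171,0.138,0,0,0,0,-1],[-0.171,0.138,0,0,0,0,-1]]]}}

```text
time: 2.15
tool_pos: [0.5776, -0.189, 0.3297]
tcp_rot: [-2.545, -1.839, 0.001]
wrist_force: [0.3, 1.2, 0.5]
width: 1.001
```

```bash
python3 go.py .578 -.19 .33 1.25; python3 - <<'E'
from h import *
im=read_camera('wrist');cv2.imwrite('pics/w1.png',im[:,:,::-1])
E
```

```text
t 2.15 pos [ 0.5776 -0.189   0.3297] yaw 1.251126418752006 w 1.0006250021572434 F [0.3 1.2 0.5] T [ 0.06 -0.09  0.  ] q6 -0.038
shift [-0.0008  0.0007 -0.0003] turn/pi [-0.0006 -0.0001  0.0004]
```

View pics/w1.png

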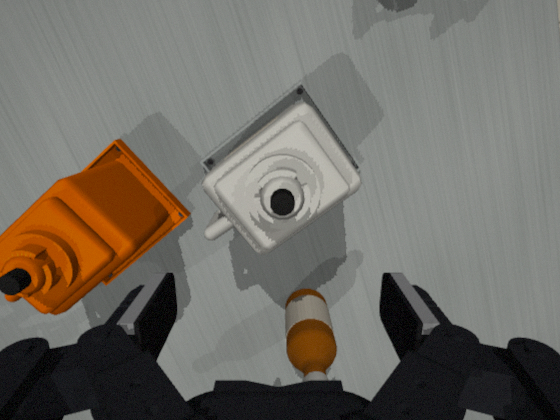

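Wrist view: white canister in the centre, with the stopper at (282,202), the rim rings around it, and the loop at (215,230). The orange canister is at left and the bottle is below. I'll enlarge the neck.

```bash
python3 - <<'E'
from h import *
im=cv2.imread('pics/w1.png')[:,:,::-1]
s=readout.read_state();c=cam('wrist',s)
for k,z in(((282,202),.2065),((282,202),.2)):print(onz(c,k,z))
g=im[:,:,0].astype(float)
cr=im[140:270,200:360]
cr=np.clip((cr.astype(float)-60)*1.4,0,255).astype(np.uint8)
cv2.imwrite('pics/w1c.png',cv2.resize(cr[:,:,::-1],None,fx=4.5,fy=4.5,interpolation=cv2.INTER_CUBIC))
# black blob
m=(im.max(2)<45).astype(np.uint8)[140:270,200:360]
n,l,st,ce=cv2.connectedComponentsWithStats(m);print(st,ce+[200,140])
E
```

```text
[ 0.5805 -0.1894  0.2065]
[ 0.58   -0.1912  0.2   ]
[[    0     0   160   130 20295]
 [    8    20     5     4    17]
 [   71    49    23    26   488]] [[279.497  204.6062]
 [210.1176 161.5882]
 [282.041  201.5779]]
```

View pics/w1c.png

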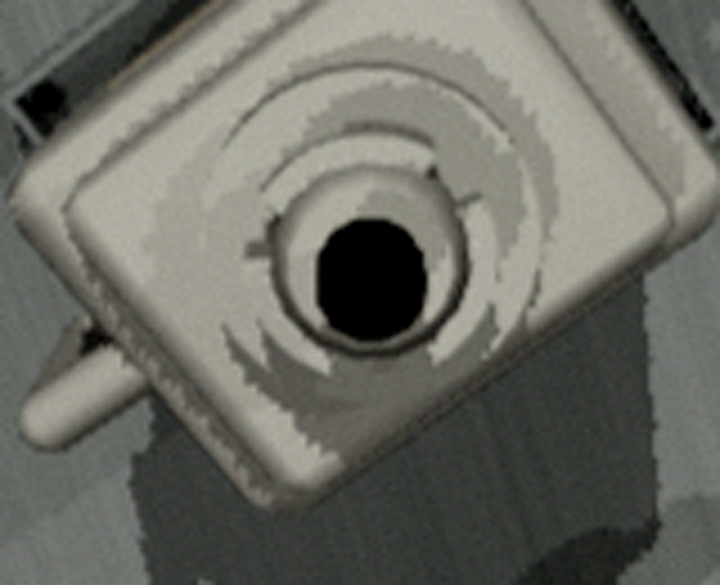

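Three rim gaps are visible in the crop: right-up (455,185), left (260,240) and bottom (~370,350). I'll take a closer view from more nearly straight above.

>>> {"method": "apply_moves", "body": {"plan": [[[-0.03,0,0,0,0,0,-1],[-0.06,0,0.02,0,0,0,-1],[-0.065,0,0.05,0,0,0,-1],[-0.065,0,0.06,0,0,0,-1],[-0.065,0,0.06,0,0,0,-1],[-0.065,0,0.06,0,0,0,-1],[-0.065,0,0.06,0,0,0,-1],[-0.065,0,0.06,0,0,0,-1]]]}}

```text
time: 2.87
tool_pos: [0.5588, -0.2488, 0.273]
tcp_rot: [2.541, 1.843, 0.003]
wrist_force: [0.8, -0.4, 0.0]
width: 1.002
```

```bash
python3 - <<'E'
from h import *
import json
s=readout.read_state()
im=read_camera('wrist');cv2.imwrite('pics/w2.png',im[:,:,::-1])
json.dump({k:np.array(v).tolist() for k,v in s.items()},open('w2.json','w'))
c=cam('wrist',s)
m=(im.max(2)<45).astype(np.uint8)
n,l,st,ce=cv2.connectedComponentsWithStats(m)
for a,b in zip(st,ce):
    if 300<a[4]<3000: print(a,b,onz(c,b,.2065))
print(proj(c,[.58,-.19,.1855]))
u,v=proj(c,[.58,-.19,.1855]).astype(int)
y0=max(0,v-65);x0=u-80
cr=im[y0:y0+130,x0:x0+160]; print(x0,y0)
cr=np.clip((cr.astype(float)-60)*1.5,0,255).astype(np.uint8)
cv2.imwrite('pics/w2c.png',cv2.resize(cr[:,:,::-1],None,fx=4.5,fy=4.5,interpolation=cv2.INTER_CUBIC))
E
```

```text
[266 111  32  33 839] [281.5828 127.3182] [ 0.5802 -0.1921  0.2065]
[279.8055 122.0156]
199 57
```

View pics/w2c.png

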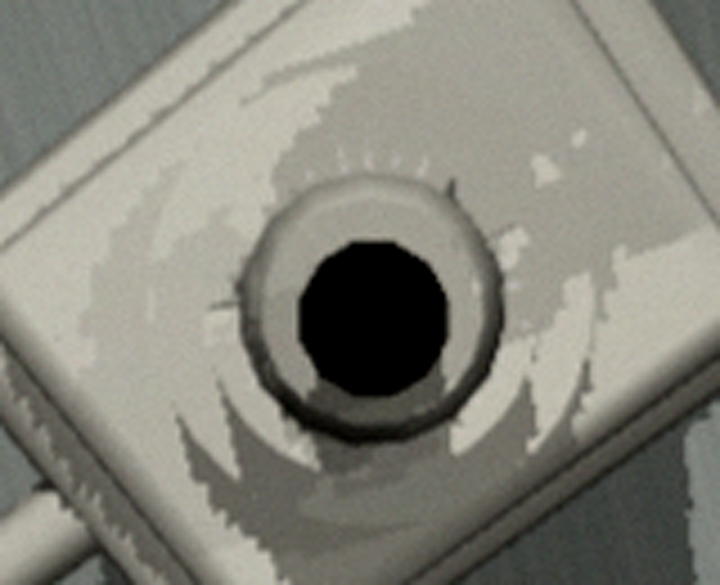

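```bash
cat > unw.py <<'E'
from h import *
import json
rows=[]
for fn,sf in(('pics/w2.png','w2.json'),):
    im=cv2.imread(fn);s=json.load(open(sf));c=cam('wrist',s)
    g=cv2.createCLAHE(3,(8,8)).apply(cv2.cvtColor(im,cv2.COLOR_BGR2GRAY))
    cx,cy=.5805,-.1925
    th=np.radians(np.arange(0,360,.5));r=np.linspace(.017,.030,130)
    mx=np.zeros((130,720),np.float32);my=mx.copy()
    for i,a in enumerate(r):
        for j,t in enumerate(th):
            mx[i,j],my[i,j]=proj(c,[cx+a*np.cos(t),cy+a*np.sin(t),.1855])
    p=cv2.remap(g,mx,my,cv2.INTER_LINEAR)
    p=cv2.resize(p,(720,260))
    for d in range(0,360,30): cv2.putText(p,str(d),(d*2,258),0,.4,255);cv2.line(p,(d*2,235),(d*2,245),255)
    for rr in(.019,.024): 
        y=int((rr-.017)/.013*260);cv2.line(p,(0,y),(6,y),255)
    rows.append(p)
cv2.imwrite('pics/unw.png',np.vstack(rows))
x0,y0=199,57
cr=g[y0:y0+130,x0:x0+160]
cv2.imwrite('pics/w2d.png',cv2.resize(cr,None,fx=4.5,fy=4.5,interpolation=cv2.INTER_CUBIC))
E
python3 unw.py
```

```text
(no output)
```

View pics/unw.png

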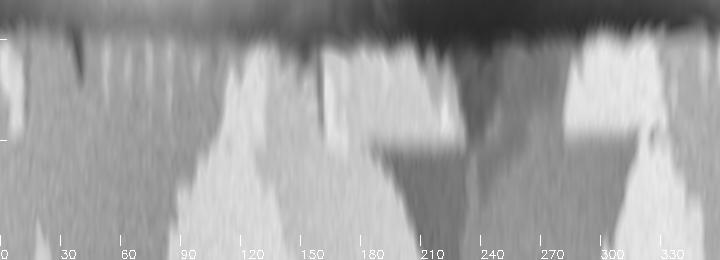

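View pics/w2d.png

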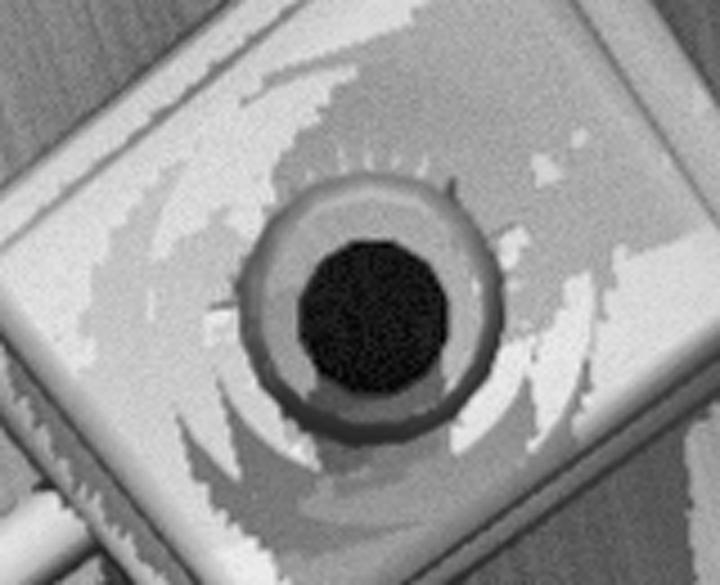

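The unwrapped rim ring (0° = world +x, counter-clockwise) shows sharp gap edges at about 38.5° and 160°, with the third near 281° and the lower edge of the first near 9°. That puts the gap centres at about 24.3° + 120°k. Next I'll look at the cap.

```bash
python3 - <<'E'
from h import *
c=cam('scene')
print('turq',onz(c,(200,177),.03),'jar',onz(c,(253,147),.04),'cup',onz(c,(113,227),.04),'or',onz(c,(328,286),.2),'bottle',onz(c,(401,222),.1))
E
python3 go.py .540 .175 .27 .75
```

```text
turq [0.6905 0.2161 0.03  ] jar [0.8019 0.0518 0.04  ] cup [0.5048 0.4672 0.04  ] or [ 0.3344 -0.1877  0.2   ] bottle [ 0.555  -0.4117  0.1   ]
t 2.92 pos [ 0.5588 -0.2489  0.273 ] yaw 1.255179316793888 w 0.9990745874097229 F [ 0.1  0.2 -0.5] T [-0.03 -0.04 -0.01] q6 -0.144
shift [ 0.3972 -0.1495  0.0024] turn/pi [ 0.0011 -0.0002  0.1608]
```

>>> {"method": "apply_moves", "body": {"plan": [[[0.037,-0.014,0,0,0,0.02,-1],[0.074,-0.028,0,0,0,0.04,-1],[0.111,-0.042,0,0,0,0.06,-1],[0.148,-0.056,0,0,0,0.08,-1],[0.185,-0.07,0,0,0,0.1,-1],[0.222,-0.084,0,0,0,0.12,-1],[0.259,-0.098,0,0,0,0.14,-1],[0.296,-0.112,0,0,0,0.161,-1]]]}}

```text
time: 3.58
tool_pos: [0.5436, 0.069, 0.2725]
tcp_rot: [2.925, 1.144, 0.004]
wrist_force: [0.5, 0.2, 0.9]
width: 0.998
```

```bash
python3 go.py .540 .175 .14 .75
```

```text
t 3.58 pos [0.5436 0.069  0.2725] yaw 0.7453110363856723 w 0.9984909443002314 F [0.5 0.2 0.9] T [-0.02  0.02 -0.  ] q6 0.906
shift [ 0.069  -0.0805  0.1325] turn/pi [ 0.0006 -0.0007 -0.0015]
```

>>> {"method": "apply_moves", "body": {"plan": [[[0.023,-0.026,0.01,0,0,0,-1],[0.046,-0.052,0.03,0,0,0,-1],[0.069,-0.08,0.05,0,0,0,-1],[0.069,-0.08,0.085,0,0,0,-1],[0.069,-0.08,0.12,0,0,0,-1],[0.069,-0.08,0.133,0,0,0,-1],[0.069,-0.08,0.133,0,0,0,-1],[0.069,-0.08,0.133,0,0,0,-1]]]}}

```text
time: 4.25
tool_pos: [0.5398, 0.1723, 0.1384]
tcp_rot: [-2.924, -1.148, 0.0]
wrist_force: [-0.2, 0.2, 0.5]
width: 0.999
```

```bash
python3 go.py .540 .175 .14 .75; python3 - <<'E'
from h import *
import json
s=readout.read_state()
im=read_camera('wrist');cv2.imwrite('pics/w3.png',im[:,:,::-1])
json.dump({k:np.array(v).tolist() for k,v in s.items()},open('w3.json','w'))
E
```

```text
t 4.25 pos [0.5398 0.1723 0.1384] yaw 0.7479420612964055 w 0.998899071673929 F [-0.2  0.2  0.5] T [ 0.06 -0.   -0.01] q6 1.088
shift [ 0.002  -0.0019 -0.0016] turn/pi [-0.      0.0001 -0.0007]
```

View pics/w3.png

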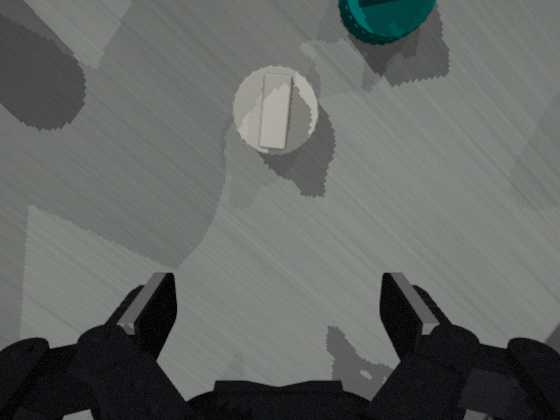

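Wrist view: the white cap at (276,110) with its bar nearly along image-vertical, (279,74) to (273,148). The turquoise one at (390,15) is left alone. Now an enlarged crop and a measurement.

```bash
python3 - <<'E'
from h import *
import json
im=cv2.imread('pics/w3.png')
g=cv2.createCLAHE(3,(4,4)).apply(cv2.cvtColor(im,cv2.COLOR_BGR2GRAY))
cv2.imwrite('pics/w3c.png',np.hstack([cv2.resize(x,None,fx=4,fy=4,interpolation=cv2.INTER_CUBIC) for x in(im[60:165,226:326],cv2.cvtColor(g,cv2.COLOR_GRAY2BGR)[60:165,226:326])]))
E
```

```text
(no output)
```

View pics/w3c.png

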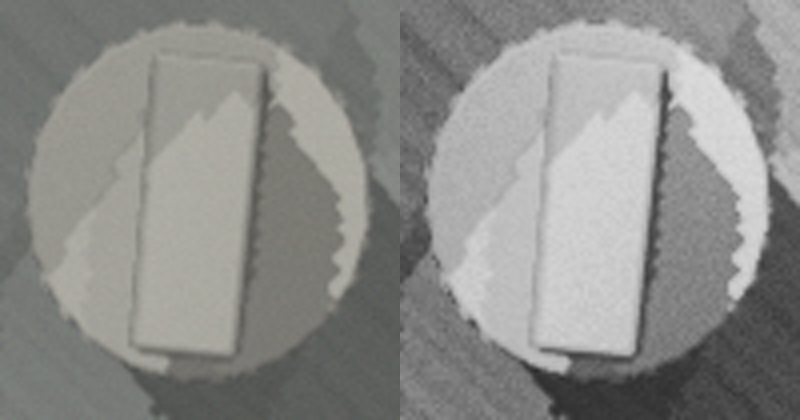

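```bash
python3 - <<'E'
from h import *
import json
s=json.load(open('w3.json'));c=cam('wrist',s)
k=[(226+u/4,60+v/4) for u,v in((153,55),(263,65),(132,347),(237,355))]
P=[onz(c,p,.053) for p in k];print(np.array(P))
ce=np.mean(P,0);d=(P[0]+P[1]-P[2]-P[3]);print('bar',ce,np.arctan2(d[1],d[0]),np.linalg.norm(d)/2,np.linalg.norm(P[0]-P[1]))
# disc top, ellipse
e=[(226+u/4,60+v/4) for u,v in((28,200),(368,200),(195,22),(200,380))]
Q=[onz(c,p,.029) for p in e];print('disc x mid',(Q[0]+Q[1])/2,'y mid',(Q[2]+Q[3])/2,np.linalg.norm(Q[0]-Q[1]),np.linalg.norm(Q[2]-Q[3]))
E
python3 go.py .588 .219 .10 .68
```

```text
[[0.6018 0.2398 0.053 ]
 [0.6122 0.2266 0.053 ]
 [0.5669 0.2128 0.053 ]
 [0.5775 0.1994 0.053 ]]
bar [0.5896 0.2197 0.053 ] 0.6615559031752175 0.04412268532941975 0.01683045281329693
disc x mid [0.5905 0.2203 0.029 ] y mid [0.5896 0.2195 0.029 ] 0.05890663096274386 0.059696794009248426
t 4.3 pos [0.5411 0.1724 0.1399] yaw 0.7475500925882299 w 0.999518433826297 F [ 0.7  0.  -0.2] T [0.   0.03 0.  ] q6 1.088
shift [ 0.066  -0.0023  0.0401] turn/pi [ 0.0004 -0.0008  0.0215]
```

>>> {"method": "apply_moves", "body": {"plan": [[[0.034,-0.002,0,0,0,0.015,-0.5],[0.068,-0.003,0.02,0,0,0.027,-0.5],[0.068,-0.003,0.05,0,0,0.027,-0.5],[0.068,-0.003,0.07,0,0,0.027,-0.5],[0.068,-0.003,0.08,0,0,0.027,-0.5],[0.068,-0.003,0.08,0,0,0.027,-0.5],[0.068,-0.003,0.08,0,0,0.027,-0.5],[0.068,-0.003,0.08,0,0,0.027,-0.5]]]}}

```text
time: 4.97
tool_pos: [0.5893, 0.2209, 0.0605]
tcp_rot: [2.971, 1.022, 0.007]
wrist_force: [0.4, -0.7, -0.8]
width: 0.754
```

```bash
python3 go.py .5896 .2197 .033 .6616;python3 - <<'E'
from h import *
im=read_camera('wrist');cv2.imwrite('pics/w4.png',im[:,:,::-1])
E
python3 go.py .5896 .2197 .033 .6616
```

```text
t 4.97 pos [0.5893 0.2209 0.0605] yaw 0.6625092485583154 w 0.7543995913407884 F [ 0.4 -0.7 -0.8] T [ 0.01 -0.02 -0.04] q6 1.227
shift [-0.0006  0.0011  0.0275] turn/pi [ 0.0005 -0.0013  0.0003]
t 5.02 pos [0.5893 0.221  0.0606] yaw 0.6625789246937009 w 0.7510467365192239 F [-1.2  0.7  0.8] T [-0.03 -0.02  0.01] q6 1.227
shift [-0.0007  0.0011  0.0276] turn/pi [ 0.0005 -0.0013  0.0003]
```

View pics/w4.png

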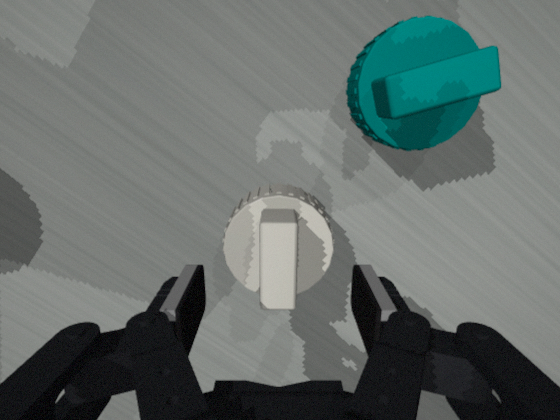

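The cap is between the jaws: the bar top spans (260–297, 222–309), parallel to the pads. Checking the offset along the bar before lowering.

```bash
python3 - <<'E'
from h import *
s=readout.read_state();c=cam('wrist',s);im=cv2.imread('pics/w4.png')
crop(im[:,:,::-1],225,190,335,320,4,'pics/w4c.png')
for k in((260,224),(297,224),(261,309),(296,309)):
  P=onz(c,k,.053);print(P,R.from_rotvec(s['tcp_rot']).inv().apply(P-s['tool_pos']))
E
```

```text
[0.602 0.24  0.053] [ 0.0217 -0.0072  0.0077]
[0.6124 0.2267 0.053 ] [0.0216 0.0097 0.0077]
[0.5671 0.213  0.053 ] [-0.0225 -0.0073  0.0075]
[0.5777 0.1994 0.053 ] [-0.0225  0.0099  0.0075]
```

View pics/w4c.png

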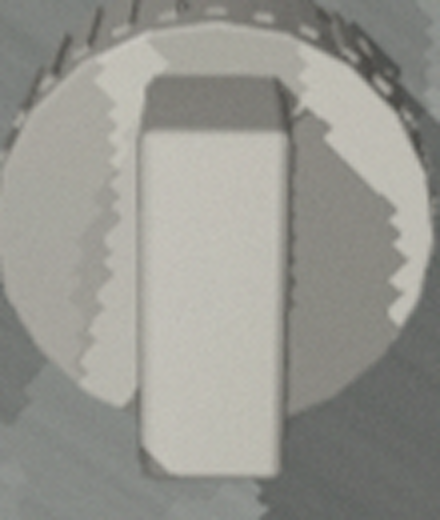

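>>> {"method": "apply_moves", "body": {"plan": [[[0,0.001,0.014,0,0,0,-0.5],[0,0.001,0.0275,0,0,0,-0.5],[0,0.001,0.0275,0,0,0,-0.2],[0,0.001,0.0275,0,0,0,0.2],[0,0.001,0.0275,0,0,0,1],[0,0.001,0.0275,0,0,0,1],[0,0.001,0.0275,0,0,0,1],[0,0.001,0.0275,0,0,0,1]]], "force": 40}}

```text
time: 5.68
tool_pos: [0.5883, 0.2201, 0.0306]
tcp_rot: [2.97, 1.023, 0.001]
wrist_force: [0.4, -1.0, -0.8]
width: 0.205
```

```bash
python3 go.py .5896 .2197 .033 .6616
```

```text
t 5.68 pos [0.5883 0.2201 0.0306] yaw 0.6631901715080857 w 0.2049584347210854 F [ 0.4 -1.  -0.8] T [0.02 0.02 0.02] q6 1.226
shift [ 0.0008  0.0011 -0.0024] turn/pi [ 0.0001 -0.0002  0.0005]
```

Gripped: opening 17.4 mm, which matches the 18 mm bar. Lifting, then checking the cap in the hand.

>>> {"method": "apply_moves", "body": {"plan": [[[0,0.001,-0.01,0,0,0,1],[0,0.001,-0.04,0,0,0,1],[0,0.001,-0.08,0,0,0,1],[0,0.001,-0.12,0,0,0,1],[0,0.001,-0.16,0,0,0,1],[0,0.001,-0.2,0,0,0,1],[0,0.001,-0.235,0,0,0,1],[0,0.001,-0.235,0,0,0,1]]]}}

```text
time: 6.35
tool_pos: [0.5931, 0.2206, 0.2772]
tcp_rot: [2.97, 1.023, 0.027]
wrist_force: [1.1, 0.4, 1.1]
width: 0.203
```

```bash
python3 - <<'E'
from h import *
im=read_camera('wrist');cv2.imwrite('pics/w5.png',im[:,:,::-1])
im=read_camera('side');cv2.imwrite('pics/s5.png',im[:,:,::-1])
E
python3 go.py .58 -.191 .27 .424
```

```text
t 6.45 pos [0.59   0.2196 0.2693] yaw 0.6632184529653445 w 0.19926628991802597 F [-0.7  0.4 -1.6] T [ 0.06  0.06 -0.06] q6 1.224
shift [-0.2607  0.3174 -0.0016] turn/pi [ 0.0005 -0.002   0.0761]
```

View pics/w5.png

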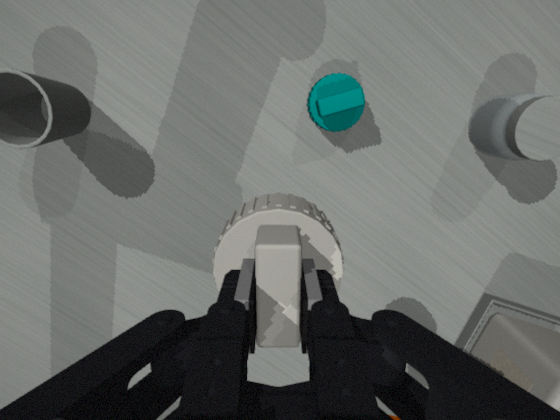

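The cap is held with the bar square between the pads and the disc centred near (278,255). Measuring the in-hand offset to calibrate the camera's bias.

```bash
python3 - <<'E'
from h import *
im=cv2.imread('pics/w5.png')
g=np.clip((im.astype(float)-20)*1.5,0,255).astype(np.uint8)
cv2.imwrite('pics/w5c.png',cv2.resize(g[185:355,205:350],None,fx=3.5,fy=3.5,interpolation=cv2.INTER_CUBIC))
E
```

```text
(no output)
```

View pics/w5c.png

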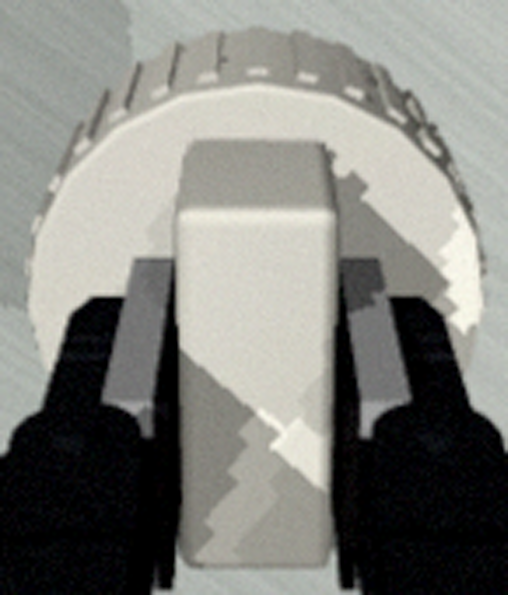

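```bash
python3 - <<'E'
from h import *
p=camera_params('wrist');K,_,_=cam('wrist');H=np.array(p['hand_eye'])
def tz(u,v,z):
    d=H[:3,:3]@np.linalg.inv(K)@[u,v,1];o=H[:3,3];return o+d*(z-o[2])/d[2]
for h in(-.022,):
  k=[(205+u/3.5,185+v/3.5) for u,v in((177,207),(336,207),(180,567),(331,567))]
  P=np.array([tz(*q,h) for q in k]);print(P,P.mean(0),np.linalg.norm(P[0]-P[2]))
# disc left/right extremes at z 2mm below tcp
a=tz(205+27/3.5,185+290/3.5,.002);b=tz(205+480/3.5,185+290/3.5,.002);print((a+b)/2,b-a)
c=tz(205+255/3.5,185+85/3.5,.002);print('front edge',c)
import json
for sf,fn in(('w2.json','pics/w2.png'),):
  s=json.load(open(sf));print('stopper in tool',tz(281.58,127.3,s['tool_pos'][2]-.2065), s['tool_pos'])
E
```

```text
[[ 0.0241 -0.0073 -0.022 ]
 [ 0.024   0.0095 -0.022 ]
 [-0.0213 -0.0079 -0.022 ]
 [-0.0214  0.0098 -0.022 ]] [ 0.0013  0.001  -0.022 ] 0.0453995478065385
[0.0025 0.0008 0.002 ] [-0.     0.059  0.   ]
front edge [0.0304 0.001  0.002 ]
stopper in tool [0.0609 0.0032 0.0665] [0.558834358270311, -0.2487744498131892, 0.2730410546909179]
```

Cap seen at (+1.0, +1.0) mm in the tool frame, so the camera bias is about 1 mm. Now I'll go beside the neck at the first candidate yaw (0.424, with the lugs on the gaps if cap +x = tool +x) and measure the stopper with the same camera so the bias cancels.

```bash
python3 go.py .5246 -.2151 .27 .424
```

```text
t 6.45 pos [0.59   0.2196 0.2693] yaw 0.6632184529653445 w 0.19926628991802597 F [-0.7  0.4 -1.6] T [ 0.06  0.06 -0.06] q6 1.224
shift [-0.3192  0.3023 -0.002 ] turn/pi [ 0.0005 -0.002   0.0761]
```

>>> {"method": "apply_moves", "body": {"plan": [[[-0.028,0.027,0,0,0,0.01,1],[-0.056,0.054,0,0,0,0.02,1],[-0.084,0.081,0,0,0,0.03,1],[-0.112,0.108,0,0,0,0.04,1],[-0.14,0.135,0,0,0,0.05,1],[-0.168,0.162,0,0,0,0.06,1],[-0.196,0.189,0,0,0,0.07,1],[-0.224,0.216,-0.002,0,0,0.076,1]]]}}

```text
time: 7.12
tool_pos: [0.5427, -0.0903, 0.2646]
tcp_rot: [-3.07, -0.659, 0.007]
wrist_force: [0.7, 0.1, -1.0]
width: 0.202
```

```bash
python3 go.py .5246 -.2151 .27 .424
```

```text
t 7.12 pos [ 0.5427 -0.0903  0.2646] yaw 0.42318604887228733 w 0.20238200192947026 F [ 0.7  0.1 -1. ] T [-0.03 -0.01  0.05] q6 0.937
shift [-0.0678  0.1063 -0.0054] turn/pi [-0.0009  0.0012 -0.0003]
```

>>> {"method": "apply_moves", "body": {"plan": [[[-0.02,0.03,0,0,0,0,1],[-0.04,0.06,0,0,0,0,1],[-0.06,0.09,0,0,0,0,1],[-0.071,0.106,0,0,0,0,1],[-0.071,0.106,0,0,0,0,1],[-0.071,0.106,0,0,0,0,1],[-0.071,0.106,0,0,0,0,1],[-0.071,0.106,0,0,0,0,1]]]}}

```text
time: 7.78
tool_pos: [0.5237, -0.2135, 0.2664]
tcp_rot: [-3.069, -0.663, 0.002]
wrist_force: [-0.0, 0.8, -0.4]
width: 0.196
```

```bash
python3 go.py .5246 -.2151 .27 .424; python3 - <<'E'
from h import *
import json
s=readout.read_state()
im=read_camera('wrist');cv2.imwrite('pics/w6.png',im[:,:,::-1])
json.dump({k:np.array(v).tolist() for k,v in s.items()},open('w6.json','w'))
c=cam('wrist',s)
m=(im.max(2)<45).astype(np.uint8);m[200:]=0
n,l,st,ce=cv2.connectedComponentsWithStats(m)
K=c[0];H=np.array(camera_params('wrist')['hand_eye'])
def tz(u,v,z):
    d=H[:3,:3]@np.linalg.inv(K)@[u,v,1];o=H[:3,3];return o+d*(z-o[2])/d[2]
for a,b in zip(st,ce):
    if 300<a[4]<3000: print(a,b,onz(c,b,.2065),tz(*b,s['tool_pos'][2]-.2065))
E
python3 go.py .5246 -.2151 .27 .424
```

```text
t 7.78 pos [ 0.5237 -0.2135  0.2664] yaw 0.42552656857951127 w 0.19646184640380593 F [-0.   0.8 -0.4] T [ 0.03  0.   -0.05] q6 0.714
shift [ 0.0002  0.0018 -0.0036] turn/pi [-0.0005  0.0003  0.0005]
[267 112  34  35 885] [283.3763 129.4056] [ 0.5804 -0.1924  0.2065] [0.0604 0.0043 0.0599]
t 7.83 pos [ 0.5239 -0.2134  0.2667] yaw 0.42598006475204925 w 0.1989501059440071 F [-0.3 -0.4 -0.4] T [-0.03 -0.02  0.03] q6 0.714
shift [-0.0001  0.0018 -0.0033] turn/pi [-0.0004  0.0002  0.0006]
```

View pics/w6.png

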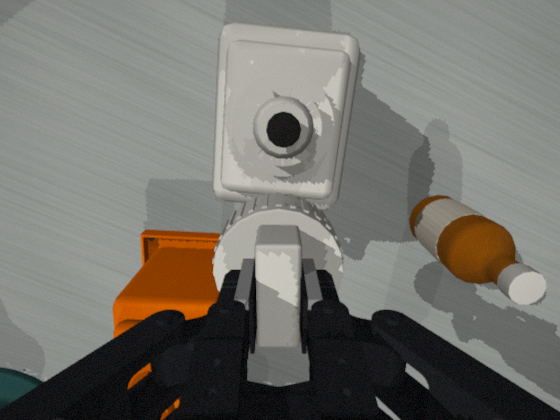

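```bash
sed -e "s#(('pics/w2.png','w2.json'),)#(('pics/w2.png','w2.json'),('pics/w6.png','w6.json'))#; s#cx,cy=.5805,-.1925#cx,cy=.5804,-.1924#" unw.py > unw2.py; python3 unw2.py
```

```text
(no output)
```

View pics/unw.png

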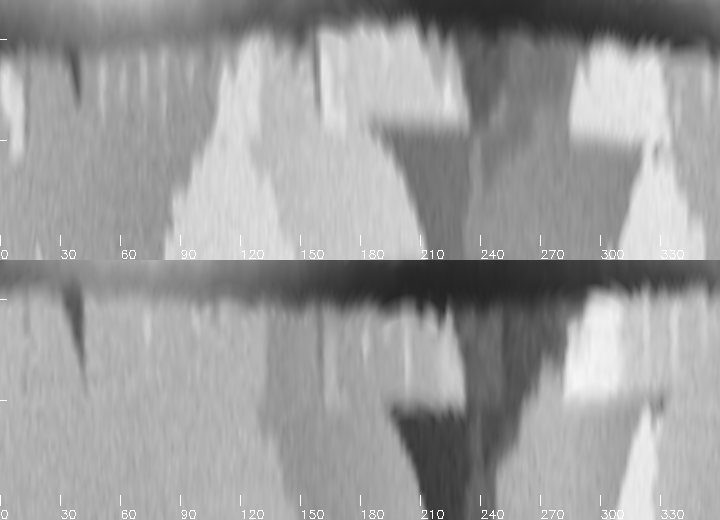

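Stopper minus cap offset gives a shift of (59.4, 3.3) mm. Gap edges are now about 39.5°, 160° and 281°, so centres are about 25°. Going over the neck and lowering to just above the core.

>>> {"method": "apply_moves", "body": {"plan": [[[0.02,0.001,0,0,0,-0.003,1],[0.04,0.002,0,0,0,-0.003,1],[0.0594,0.0033,0,0,0,-0.003,1],[0.0594,0.0033,0.01,0,0,-0.003,1],[0.0594,0.0033,0.02,0,0,-0.003,1],[0.0594,0.0033,0.03,0,0,-0.003,1],[0.0594,0.0033,0.036,0,0,-0.003,1],[0.0594,0.0033,0.036,0,0,-0.003,1]]]}}

```text
time: 8.5
tool_pos: [0.5773, -0.1928, 0.2283]
tcp_rot: [-3.065, -0.675, 0.007]
wrist_force: [-0.4, -0.3, -0.8]
width: 0.2
```

```bash
python3 - <<'E'
from h import *
for n in('wrist','side','scene'):
    im=read_camera(n);cv2.imwrite(f'pics/x_{n}.png',im[:,:,::-1])
E
python3 go.py .5793 -.1919 .2205 .436
python3 - <<'E'
from h import *
im=cv2.imread('pics/x_side.png');im2=cv2.imread('pics/x_scene.png')
cv2.imwrite('pics/x1.png',np.hstack([cv2.resize(im[110:210,240:340],None,fx=4,fy=4,interpolation=cv2.INTER_CUBIC),cv2.resize(im2[150:250,280:380],None,fx=4,fy=4,interpolation=cv2.INTER_CUBIC)]))
E
```

```text
t 8.65 pos [ 0.5791 -0.1936  0.2314] yaw 0.43331818580883136 w 0.20254171262680246 F [ 0.5  0.5 -0.7] T [ 0.04 -0.03 -0.07] q6 0.774
shift [ 0.0009 -0.0015  0.0109] turn/pi [ 0.     -0.     -0.0009]
```

View pics/x1.png

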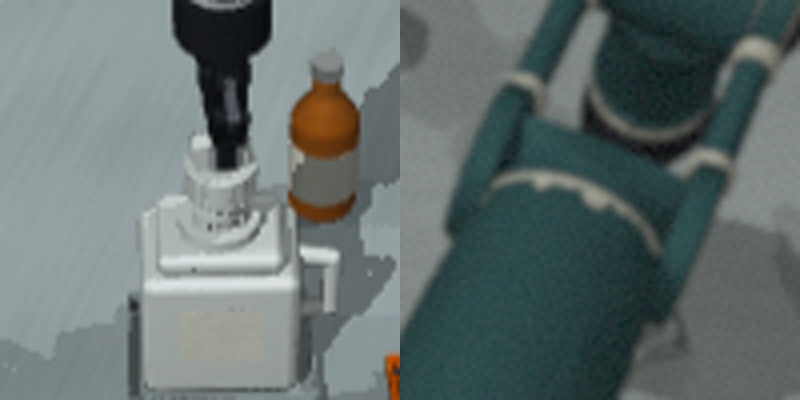

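The side view shows the cap just above the neck. I'll hold a moment with a small correction and see where it settles.

>>> {"method": "apply_moves", "body": {"plan": [[[0.0005,-0.001,0.003,0,0,0,1],[0.0005,-0.001,0.006,0,0,0,1],[0.0005,-0.001,0.006,0,0,0,1],[0.0005,-0.001,0.006,0,0,0,1],[0.0005,-0.001,0.006,0,0,0,1],[0.0005,-0.001,0.006,0,0,0,1],[0.0005,-0.001,0.006,0,0,0,1],[0.0005,-0.001,0.006,0,0,0,1]]]}}

```text
time: 9.32
tool_pos: [0.5796, -0.1923, 0.2254]
tcp_rot: [3.068, 0.676, 0.0]
wrist_force: [0.2, -0.5, -0.6]
width: 0.199
```

```bash
for i in 1 2 3; do python3 go.py .5793 -.1919 .2205 .436; python3 -c "
from h import *
im=read_camera('side');cv2.imwrite('pics/y$i.png',im[:,:,::-1])"; done;python3 go.py .5793 -.1919 .2205 .436
```

```text
t 9.32 pos [ 0.5796 -0.1923  0.2254] yaw 0.4338099625833312 w 0.19926323912060243 F [ 0.2 -0.5 -0.6] T [-0.05  0.04  0.02] q6 0.776
shift [-0.0001 -0.0005  0.0049] turn/pi [ 0.     -0.0001 -0.0007]
t 9.37 pos [ 0.5796 -0.1922  0.2254] yaw 0.4338910693400504 w 0.20688475833536424 F [-0.3 -0.2 -1. ] T [-0.01  0.03  0.03] q6 0.776
shift [-0.0001 -0.0004  0.0049] turn/pi [ 0.     -0.     -0.0007]
t 9.42 pos [ 0.5796 -0.1922  0.2254] yaw 0.43385050303003087 w 0.20025465564520012 F [ 0.1  0.2 -0.9] T [ 0.01  0.03 -0.04] q6 0.776
shift [-0.0001 -0.0004  0.0049] turn/pi [ 0.     -0.     -0.0007]
t 9.47 pos [ 0.5796 -0.1922  0.2254] yaw 0.43385919221911196 w 0.20245754230721633 F [ 0.8  0.8 -0.6] T [ 0.03 -0.02  0.01] q6 0.776
shift [-0.0001 -0.0004  0.0049] turn/pi [ 0.     -0.     -0.0007]
```

Settled at 0.4 mm from target. Lowering the mouth over the core to about rim level.

>>> {"method": "apply_moves", "body": {"plan": [[[0,-0.0004,0.002,0,0,0,1],[0,-0.0004,0.004,0,0,0,1],[0,-0.0004,0.005,0,0,0,1],[0,-0.0004,0.006,0,0,0,1],[0,-0.0004,0.007,0,0,0,1],[0,-0.0004,0.008,0,0,0,1],[0,-0.0004,0.008,0,0,0,1],[0,-0.0004,0.008,0,0,0,1]]]}}

```text
time: 10.13
tool_pos: [0.5793, -0.1918, 0.2172]
tcp_rot: [-3.068, -0.676, 0.0]
wrist_force: [-0.1, -0.2, -0.5]
width: 0.201
```

```bash
python3 go.py .5793 -.1919 .2145 .436
```

```text
t 10.13 pos [ 0.5793 -0.1918  0.2172] yaw 0.43382134390596494 w 0.20114449781933272 F [-0.1 -0.2 -0.5] T [-0.   -0.01  0.06] q6 0.776
shift [-0.      0.      0.0027] turn/pi [-0.      0.     -0.0007]
```

It went over the core with no contact force. Continuing down in small steps.

>>> {"method": "apply_moves", "body": {"plan": [[[0,0,0.001,0,0,0,1],[0,0,0.0018,0,0,0,1],[0,0,0.0025,0,0,0,1],[0,0,0.003,0,0,0,1],[0,0,0.0035,0,0,0,1],[0,0,0.004,0,0,0,1],[0,0,0.0045,0,0,0,1],[0,0,0.0045,0,0,0,1]]]}}

```text
time: 10.8
tool_pos: [0.5794, -0.1919, 0.2137]
tcp_rot: [3.068, 0.676, 0.001]
wrist_force: [-2.4, 1.5, 5.0]
width: 0.198
```

```bash
python3 go.py .5793 -.1919 .2115 .436
```

```text
t 10.8 pos [ 0.5794 -0.1919  0.2137] yaw 0.43382411298559337 w 0.19793741785261632 F [-2.4  1.5  5. ] T [ 0.15  0.42 -0.01] q6 0.776
shift [-0.0001 -0.      0.0022] turn/pi [ 0.0001 -0.0001 -0.0007]
```

>>> {"method": "apply_moves", "body": {"plan": [[[0,0,0.0005,0,0,0,1],[0,0,0.001,0,0,0,1],[0,0,0.001,0,0,0,1],[0,0,0.001,0,0,0,1],[0,0,0.001,0,0,0,1],[0,0,0.001,0,0,0,1],[0,0,0.001,0,0,0,1],[0,0,0.001,0,0,0,1]]]}}

```text
time: 11.47
tool_pos: [0.5794, -0.1919, 0.2137]
tcp_rot: [3.067, 0.676, 0.001]
wrist_force: [-3.9, 1.6, 9.3]
width: 0.202
```

```bash
python3 go.py .5793 -.1919 .2115 .436
```

```text
t 11.47 pos [ 0.5794 -0.1919  0.2137] yaw 0.43390265905078307 w 0.20237438907656044 F [-3.9  1.6  9.3] T [0.26 0.79 0.01] q6 0.776
shift [-0.0001 -0.      0.0022] turn/pi [ 0.0002 -0.0002 -0.0007]
```

Hard stop at the rim: TCP height unchanged while the force rose, so the lugs sit on the rim. The cap's +x therefore points the other way from the tool's x. I'll lift off about 3 mm and turn by 60° counter-clockwise, which also keeps the last joint mid-range.

>>> {"method": "apply_moves", "body": {"plan": [[[0,0,-0.003,0,0,0,1],[0,0,-0.006,0,0,-0.02,1],[0,0,-0.006,0,0,-0.06,1],[0,0,-0.006,0,0,-0.1,1],[0,0,-0.006,0,0,-0.14,1],[0,0,-0.006,0,0,-0.18,1],[0,0,-0.006,0,0,-0.215,1],[0,0,-0.006,0,0,-0.25,1]]]}}

```text
time: 12.13
tool_pos: [0.5793, -0.1919, 0.2172]
tcp_rot: [-2.57, -1.806, 0.0]
wrist_force: [-0.9, -0.7, -0.2]
width: 0.199
```

```bash
python3 go.py .5798 -.1923 .2165 1.483
```

```text
t 12.13 pos [ 0.5793 -0.1919  0.2172] yaw 1.224843996003097 w 0.1988954440344001 F [-0.9 -0.7 -0.2] T [ 0.03 -0.01 -0.03] q6 -0.015
shift [-0.0002  0.0006  0.0007] turn/pi [-0.0001 -0.     -0.0822]
```

>>> {"method": "apply_moves", "body": {"plan": [[[0,0.0003,0,0,0,-0.035,1],[0,0.0005,0,0,0,-0.07,1],[0,0.0005,0,0,0,-0.082,1],[0,0.0005,0,0,0,-0.082,1],[0,0.0005,0.001,0,0,-0.082,1],[0,0.0005,0.002,0,0,-0.082,1],[0,0.0005,0.003,0,0,-0.082,1],[0,0.0005,0.003,0,0,-0.082,1]]]}}

```text
time: 12.8
tool_pos: [0.5796, -0.192, 0.2143]
tcp_rot: [-2.323, -2.114, 0.0]
wrist_force: [-0.1, -0.8, -0.1]
width: 0.204
```

```bash
python3 go.py .5798 -.1923 .2115 1.483
```

```text
t 12.8 pos [ 0.5796 -0.192   0.2143] yaw 1.4763466375320002 w 0.20354413736443933 F [-0.1 -0.8 -0.1] T [-0.05 -0.06 -0.08] q6 -0.266
shift [-0.0003  0.0002  0.0028] turn/pi [-0.0002 -0.     -0.0021]
```

>>> {"method": "apply_moves", "body": {"plan": [[[0,0,0.0005,0,0,-0.002,1],[0,0,0.001,0,0,-0.002,1],[0,0,0.0015,0,0,-0.002,1],[0,0,0.002,0,0,-0.002,1],[0,0,0.0025,0,0,-0.002,1],[0,0,0.003,0,0,-0.002,1],[0,0,0.003,0,0,-0.002,1],[0,0,0.003,0,0,-0.002,1]]]}}

```text
time: 13.47
tool_pos: [0.5799, -0.1921, 0.2119]
tcp_rot: [2.316, 2.122, 0.0]
wrist_force: [0.8, -0.2, -0.6]
width: 0.203
```

```bash
python3 go.py .5798 -.1923 .2115 1.483
```

```text
t 13.47 pos [ 0.5799 -0.1921  0.2119] yaw 1.4831480488947322 w 0.20277869702384788 F [ 0.8 -0.2 -0.6] T [-0.15 -0.03  0.08] q6 -0.273
shift [-0.0002 -0.0001  0.0004] turn/pi [0.0001 0.0001 0.    ]
```

The lugs dropped into the gaps: TCP now 1.8 mm below the earlier stop with no force. Pushing down against the spring.

>>> {"method": "apply_moves", "body": {"plan": [[[0,0,0.001,0,0,0,1],[0,0,0.002,0,0,0,1],[0,0,0.0035,0,0,0,1],[0,0,0.005,0,0,0,1],[0,0,0.0065,0,0,0,1],[0,0,0.008,0,0,0,1],[0,0,0.009,0,0,0,1],[0,0,0.009,0,0,0,1]]]}}

```text
time: 14.13
tool_pos: [0.58, -0.1922, 0.2043]
tcp_rot: [2.316, 2.121, 0.001]
wrist_force: [-2.8, 0.4, 7.8]
width: 0.201
```

```bash
python3 go.py .5798 -.1923 .2013 1.483
```

```text
t 14.13 pos [ 0.58   -0.1922  0.2043] yaw 1.4831579153156622 w 0.20138444505860953 F [-2.8  0.4  7.8] T [0.02 0.54 0.05] q6 -0.273
shift [-0.0001 -0.0002  0.003 ] turn/pi [0.0003 0.0001 0.0001]
```

>>> {"method": "apply_moves", "body": {"plan": [[[0,0,0.0005,0,0,0,1],[0,0,0.001,0,0,0,1],[0,0,0.0015,0,0,0,1],[0,0,0.002,0,0,0,1],[0,0,0.0025,0,0,0,1],[0,0,0.003,0,0,0,1],[0,0,0.0035,0,0,0,1],[0,0,0.0035,0,0,0,1]]]}}

```text
time: 14.8
tool_pos: [0.5801, -0.1922, 0.2013]
tcp_rot: [2.316, 2.121, 0.001]
wrist_force: [-4.1, 0.8, 10.5]
width: 0.197
```

```bash
python3 go.py .5798 -.1923 .2013 1.483
```

```text
t 14.8 pos [ 0.5801 -0.1922  0.2013] yaw 1.483083701569622 w 0.19665465737844995 F [-4.1  0.8 10.5] T [ 0.16  0.64 -0.04] q6 -0.273
shift [-0.0001 -0.0002  0.    ] turn/pi [0.0004 0.0001 0.    ]
```

At depth about -14.4 mm with 10.5 N. Turning clockwise, first part.

>>> {"method": "apply_moves", "body": {"plan": [[[0,0,0.0005,0,0,0.02,1],[0,0,0.0005,0,0,0.04,1],[0,0,0.0005,0,0,0.06,1],[0,0,0.0005,0,0,0.08,1],[0,0,0.0005,0,0,0.1,1],[0,0,0.0005,0,0,0.12,1],[0,0,0.0005,0,0,0.14,1],[0,0,0.0005,0,0,0.14,1]]]}}

```text
time: 15.47
tool_pos: [0.5805, -0.1929, 0.2013]
tcp_rot: [2.723, 1.561, 0.002]
wrist_force: [-2.8, -0.9, 9.6]
width: 0.198
```

```bash
python3 go.py .5798 -.1923 .2013 0.623
```

```text
t 15.47 pos [ 0.5805 -0.1929  0.2013] yaw 1.040686981099652 w 0.1979772736678399 F [-2.8 -0.9  9.6] T [-0.11  0.6  -0.07] q6 0.17
shift [ 0.0002 -0.0009 -0.    ] turn/pi [ 0.001 -0.     0.133]
```

>>> {"method": "apply_moves", "body": {"plan": [[[0,0,0,0,0,0.02,1],[0,0,0,0,0,0.04,1],[0,0,0,0,0,0.06,1],[0,0,0,0,0,0.08,1],[0,0,0,0,0,0.1,1],[0,0,0,0,0,0.115,1],[0,0,0,0,0,0.128,1],[0,0,0,0,0,0.128,1]]]}}

```text
time: 16.13
tool_pos: [0.5795, -0.193, 0.2011]
tcp_rot: [2.98, 0.988, -0.001]
wrist_force: [-5.8, -1.2, 11.9]
width: 0.206
```

```bash
python3 go.py .5798 -.1923 .2013 0.623;python3 - <<'E'
from h import *
im=read_camera('wrist');cv2.imwrite('pics/w7.png',im[:,:,::-1])
E
```

```text
t 16.13 pos [ 0.5795 -0.193   0.2011] yaw 0.6399564810417445 w 0.2064051468093852 F [-5.8 -1.2 11.9] T [-0.23  1.06  0.14] q6 0.57
shift [ 0.0006 -0.0004 -0.0002] turn/pi [0.0005 0.0004 0.0054]
```

View pics/w7.png

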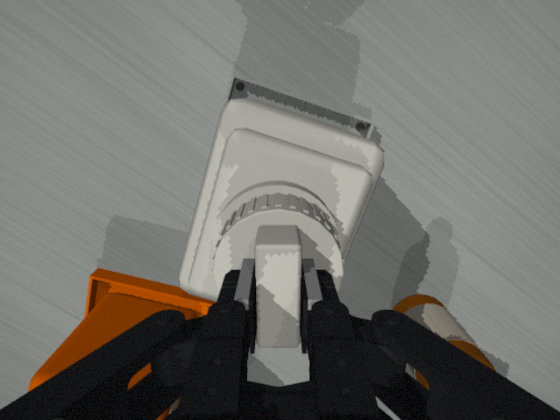

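The cap followed the hand: the bar is still square in the jaws, turned 0.84 rad, with only 0.14 N m. Easing up so the lugs drop into the catch.

>>> {"method": "apply_moves", "body": {"plan": [[[0,0,-0.001,0,0,0.004,1],[0,0,-0.002,0,0,0.004,1],[0,0,-0.003,0,0,0.004,1],[0,0,-0.004,0,0,0.004,1],[0,0,-0.005,0,0,0.004,1],[0,0,-0.006,0,0,0.004,1],[0,0,-0.006,0,0,0.004,1],[0,0,-0.006,0,0,0.004,1]]]}}

```text
time: 16.85
tool_pos: [0.5793, -0.1924, 0.205]
tcp_rot: [2.988, 0.971, -0.002]
wrist_force: [-5.0, -3.1, 4.8]
width: 0.201
```

```bash
python3 go.py .5798 -.1923 .2057 0.623
```

```text
t 16.85 pos [ 0.5793 -0.1924  0.205 ] yaw 0.6287302133950927 w 0.20137305137613895 F [-5.  -3.1  4.8] T [-0.51  0.94  0.1 ] q6 0.582
shift [ 0.0005  0.0003 -0.0007] turn/pi [-0.0001  0.0004  0.0018]
```

>>> {"method": "apply_moves", "body": {"plan": [[[0,0,-0.0005,0,0,0,1],[0,0,-0.001,0,0,0,1],[0,0,-0.0015,0,0,0,1],[0,0,-0.002,0,0,0,1],[0,0,-0.0025,0,0,0,1],[0,0,-0.0025,0,0,0,1],[0,0,-0.0025,0,0,0,1],[0,0,-0.0025,0,0,0,1]]]}}

```text
time: 17.52
tool_pos: [0.5792, -0.1923, 0.2059]
tcp_rot: [-2.987, -0.971, 0.003]
wrist_force: [-3.2, -4.2, -2.6]
width: 0.205
```

```bash
python3 go.py .5798 -.1923 .2057 0.623
```

```text
t 17.52 pos [ 0.5792 -0.1923  0.2059] yaw 0.6286272551050599 w 0.20521714456983522 F [-3.2 -4.2 -2.6] T [-0.86  0.41  0.1 ] q6 0.582
shift [0.0005 0.0003 0.0002] turn/pi [-0.0003  0.0005  0.0018]
```

The cap is held: TCP stopped at 205.9 mm (mouth about -9.8 mm) and a light upward tug met resistance. Relaxing the tug, then releasing.

>>> {"method": "apply_moves", "body": {"plan": [[[0,0,0.0005,0,0,0,1],[0,0,0.0007,0,0,0,1],[0,0,0.0007,0,0,0,0.4],[0,0,0.0007,0,0,0,0],[0,0,0.0007,0,0,0,-0.4],[0,0,0.0007,0,0,0,-0.4],[0,0,0.0007,0,0,0,-0.4],[0,0,0.0007,0,0,0,-0.4]]]}}

```text
time: 18.18
tool_pos: [0.5801, -0.1918, 0.2067]
tcp_rot: [-2.988, -0.972, -0.001]
wrist_force: [0.2, 0.4, -0.3]
width: 0.699
```

```bash
python3 go.py .5798 -.1923 .2057 0.623
```

```text
t 18.18 pos [ 0.5801 -0.1918  0.2067] yaw 0.6288055432428019 w 0.6990584038912127 F [ 0.2  0.4 -0.3] T [-0.03 -0.04  0.05] q6 0.582
shift [-0.0005  0.0002  0.001 ] turn/pi [ 0.     -0.0002  0.0018]
```

Released. Backing straight up, then off to the side to look.

>>> {"method": "apply_moves", "body": {"plan": [[[0,0,-0.015,0,0,0,-0.4],[0,0,-0.04,0,0,0,-0.4],[0,0,-0.07,0,0,0,-0.4],[0,0,-0.1,0,0,0,-0.4],[-0.02,0,-0.1,0,0,0,-0.4],[-0.05,0,-0.1,0,0,0,-0.4],[-0.05,0,-0.1,0,0,0,-0.4],[-0.05,0,-0.1,0,0,0,-0.4]]]}}

```text
time: 18.85
tool_pos: [0.5388, -0.222, 0.3071]
tcp_rot: [2.988, 0.968, 0.001]
wrist_force: [0.1, 0.0, -0.5]
width: 0.7
```

```bash
python3 - <<'E'
from h import *
s=readout.read_state();c=cam('wrist',s)
im=read_camera('wrist');cv2.imwrite('pics/z1.png',im[:,:,::-1])
b=read_camera('side');cv2.imwrite('pics/z2.png',b[:,:,::-1])
print(s['tool_pos'],s['time'])
for z in(.1755+.053,):
  print('expected bar',proj(c,[.58,-.192,z]),proj(c,[.58+.023*np.cos(.63),-.192+.023*np.sin(.63),z]),proj(c,[.58-.023*np.cos(.63),-.192-.023*np.sin(.63),z]))
u,v=proj(c,[.58,-.192,.21]).astype(int)
y0=max(v-70,0)
A=cv2.resize(im[y0:y0+140,u-70:u+70],(400,400),interpolation=cv2.INTER_CUBIC)
B=cv2.resize(b[110:210,240:340],(400,400),interpolation=cv2.INTER_CUBIC)
cv2.imwrite('pics/z3.png',np.hstack([A,B])[:,:,::-1]);print(u-70,y0)
E
```

```text
[ 0.5388 -0.222   0.3071] 18.85
expected bar [275.9276 142.5555] [275.734  104.0443] [276.1096 178.7656]
206 69
```

View pics/z3.png

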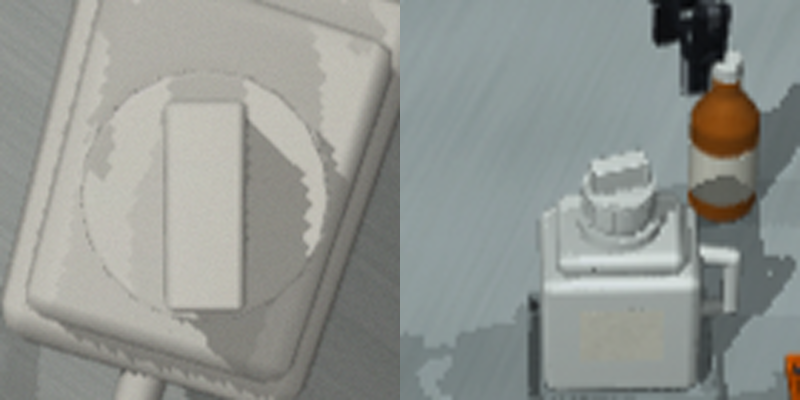

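The cap sits level and centred, with the bar at yaw about 0.63 (0.85 rad clockwise of the gaps). Its size matches the locked height, and the gripper is clear of it. One last check of the bystanders, then handing in.

```bash
python3 - <<'E'
from h import *
b=cv2.imread('pics/z2.png').astype(int);a=cv2.imread('pics/a_side.png').astype(int)
for n,(x0,y0,x1,y1) in dict(bottle=(308,120,332,168),jar=(195,205,225,245),cup=(235,340,268,380),turq=(205,262,232,294)).items():
    print(n,np.abs(a-b)[y0:y1,x0:x1].mean())
im=read_camera('scene');cv2.imwrite('pics/zs.png',im[:,:,::-1])
bot.finish_job();print(readout.read_state()['time'])
E
```

```text
bottle 22.95341435185185
jar 16.945555555555554
cup 7.135606060606061
turq 7.721064814814815
the job is handed in; nothing more can be done
the job is handed in; nothing more can be done
```

View pics/z2.png

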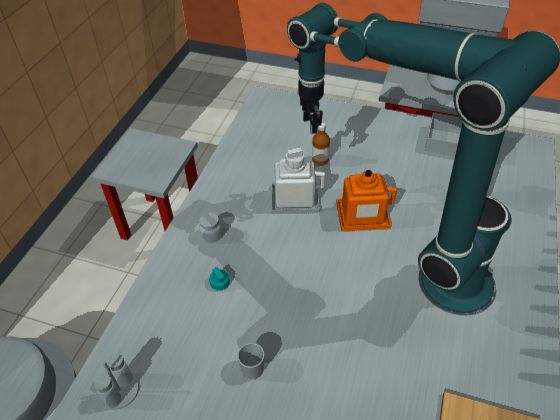

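The white cap is locked down on the white canister, and I handed the job in at about 19 s with the gripper open and clear of it.

**What I did:**
- I measured the neck's position and its gaps (at about 25° + 120°k) with the wrist camera, then gripped the cap by its bar with 40 N.
- On the first try the lugs rested on the rim: at about 10 N the cap went no lower. Nothing on the cap's outside shows which end of the bar is +x. I lifted it a few millimetres and turned it 60°, and the lugs then dropped into the gaps.
- I pushed down to about -14.4 mm and turned it 0.85 rad clockwise. Then I eased up, let go and backed off. The measured push stayed under about 15 N.

**Last checks:**
- **Locked height:** the cap came to rest at about -9.8 mm (locked is -10 mm) and resisted a light upward tug of about 3 N.
- **After release:** pictures show it level and centred, with the bar at the locked angle.
- **Cup, bottle and jar:** they stand at the same pixels as at the start. My crop comparison did show differences at the bottle and jar. In the picture the gripper is in front of the bottle and shadows have shifted around the jar. I took these as the cause, since the robot never came near them.
- **Last scene-camera picture:** I saved it but did not view it.

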